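Prop the painted lid open with the palette knife

TASK

The picture on the lid of the wooden paint box is freshly varnished, so keep the gripper and arm off the lid: pick up the palette knife by its handle, slip its blade into the notch under the front edge of the lid and lever the lid up to 45 degrees (within 5). Finish while still holding the knife, with the lid resting on its blade at that angle so that someone can reach the tubes inside; never let the lid drop, and leave the other things on the table where they are.

Things in the scene. Friction and masses are not known exactly. Their poses are not given: they have to be found in the camera images.
- paintbox: light wooden box with a blue lid painted with lemons, fixed to the table; 150 (x) x 190 (y) x 70 mm high without its lid, walls 6 mm. Origin: centre of its underside, on the table. Its front, with the notch, faces its own -x, roughly towards the robot; the hinges are along its back (+x) top edge. The tubes in it lie lower than 40 mm
- notch (a point): centre of the thumb notch in the top of the box's front wall, on the wall's outer face (75 mm in front of the box's centre, 63 mm above the table). The notch is an opening 70 mm wide and 14 mm high, from 56 mm above the table up to the lid's underside at 70 mm; it goes through the 6 mm wall, and behind it the box is hollow. Axes as the box's: +x points into the box
- lid (a joint): angle of the lid (rad): 0 closed (lying level), growing as its front edge rises, 0.785 at 45 degrees; up to 1.7. The lid weighs about 200 g (140 to 260) and falls shut when let go
- lid_edge (a point): middle of the lid's lower front edge. The lid is a flat board 156 x 190 x 10 mm whose underside is level with the box's rim (70 mm up) when closed, reaching 6 mm over the front wall; this point is 156 mm from the hinge line, and 180 mm above the table when the lid is at 45 degrees. It turns with the lid (its +x points to the hinge)
- lid_hinge (a point): middle of the hinge line, at the box's back top edge, 70 mm above the table, 75 mm behind the box's centre; the hinge line runs along the box's y. It turns with the lid
- knife: palette knife lying on the table, about 70 g, 200 mm long along its own x: dark wooden handle 105 x 16 mm and 20 mm high (from -80 to +25 mm), brass neck to +40 mm, then a stiff steel blade 80 x 20 x 2.5 mm pointing to +x. Origin: on its underside, under the grip point in the front part of the handle, near the centre of mass
- knife_grip (a point): place to hold the knife, on the handle's axis, 10 mm above its underside; the handle is 16 mm wide there. Axes as the knife's
- knife_tip (a point): end of the blade, 120 mm in front of knife_grip on the same axis; the blade's mid-plane is 10 mm above the knife's underside. Axes as the knife's
- brush: broad flat brush with an orange handle, 170 mm long, lying on the other side of the box from the knife (they may be swapped). Origin under its handle. Not to be moved
- jar: white paint jar, black cap, 64 mm across, 100 mm high. Origin under its centre. Not to be moved
- rinse: green-blue bottle with black cap, 68 mm across, 190 mm high. Origin under its centre. Not to be moved
- case: grey felt-covered spectacle case, 150 x 65 x 35 mm. Origin under its centre. Not to be moved
- tube: blue cylindrical paint tube lying down, 100 mm long, 28 mm across. Not to be moved
- mug: blue mug, 80 mm across, 90 mm high. Origin under its centre. Not to be moved

How it is judged (in metres and radians):
On the way, in this order (a step that is already met when the one before it is completed fails the run):
1. the knife is picked up off the table while the lid is still shut (height (world z) of knife_grip above 0.035 m and contact force between the fingers and knife above 1 N and value of joint lid below 0.05 rad), for 0.2 s.
2. the lid is levered up by the knife (value of joint lid above 0.15 rad and contact force between knife and lid above 0.1 N and contact force between the fingers and knife above 1 N), for 0.2 s.
At the end, for the whole second after the job is handed in: The lid stands still at 40 to 50 degrees (0.698 to 0.873 rad) and presses on the knife with over 0.2 N; the gripper holds the knife (over 1 N), its grip point over 80 mm above the table and the blade tip over 75 mm, so that only the held knife carries the lid (value of joint lid between 0.698 and 0.873 rad and velocity of joint lid between -0.05 and 0.05 rad/s and contact force between knife and lid above 0.2 N and contact force between the fingers and knife above 1 N and height (world z) of knife_grip above 0.08 m and z of knife_tip in the frame of paintbox above 0.075 m); the arm keeps its last pose, push and grip.
It fails at once if the gripper or arm touches the freshly varnished lid (contact force between any of the arm, the fingers and lid above 0.5 N).
It fails at once if the lid, once raised, falls shut fast (velocity of joint lid below -2.5 rad/s).
It fails at once if another thing on the table is moved more than 30 mm (distance of any of brush, jar, rinse, case, tube, mug from where it was at the start of the episode above 0.03 m).
It also fails if it takes over 45 s, if anything falls off the work surface, if the arm or the gripper's body presses on something with over 40 N, if the wrist force passes 120 N, or if a joint passes its speed limit or range.

ROBOT

A 7-joint arm with a two-finger parallel gripper is mounted at the origin on the work surface. World frame = base frame: x ahead of the robot, y to its left, z up, the work surface at z = 0. Lengths are in m, angles in degrees, forces in N, time in s.
With the tool pointing down it reaches from about 0.35 to 0.775 m from the base axis. Payload 3.1 kg.
Tool frame: the origin (TCP) lies at the very end of the fingers, on their centre line; the grasp point (between the pads) lies 19 mm behind it; z points along the fingers, y is the line along which they close (so a half turn about z gives the same grasp; the last joint's range is limited). The gripper opens to 85 mm and grips with 20 to 120 N. Pads are 22 mm wide; open, the fingers measure 114 mm over their backs; the gripper's body (76 mm by 85 mm) begins 54 mm behind the grasp point. The pads swing forward as they close: fully open they stand 13 mm farther back than shut.
Start: joints at [70.892, 17.813, 0.802, 86.603, -0.252, 75.585, -1.558], TCP at [0.158, -0.527, 0.231] pointing down, gripper open.
Joint ranges: [-154.91, 154.91], [-16.99, 109.72], [-72.82, 74.43], [7.12, 147.25], [-82.49, 262.49], [11.32, 116.49], [-174.64, 174.64]. Speed limits (degrees/s): [159.86, 159.86, 180, 180, 180, 180, 180].

INTERFACE

Orientations are given as a 3x3 rotation matrix whose columns are the frame's x, y, z axes.
In Python, from cell import arm, optics gives the robot as it stands.
- The arm moves only by the tool move_arm, never from a script. Its argument "moves" is a list that holds one entry, the list of rows, each a list of 6 numbers: the shift along the tool's x, y, z in m, then the turn, a rotation vector about the tool's x, y, z in rad. In form: [[[dx, dy, dz, rx, ry, rz], ...]]. A call has 1 to 20 rows; each row is the pose to reach, as a shift and turn from the pose commanded when the call began, along the tool's axes at that moment; what a row does not reach only later rows make up. A row lasts 1/8 s, in which the tool goes at most 62.5 mm and 10.7 degrees, less where a joint would pass 70% of its speed; a pose out of reach is approached as far as the arm can. A call with a gripper value outside its range is refused whole. "jaw" is the finger opening in m, from 0 to 0.0854, set as the call begins (left out, the last holds). The fingers move at their own pace and stop on an object; "force" is the grip in N (left out, the last holds). Time passes only in rows, so rows that repeat a pose let the fingers close. It gives the time, the measured TCP pose, the force, the opening and the grip force at its end, in the units of the state.
- arm.observe(): the state, without advancing time (a new reading comes with each control period).
- optics.grab_frame(name): name is "scene" or "top" or "wrist"; returns a dict with "color" (420x560x3 uint8, blue, green, red), "camera_matrix" (3x3 intrinsics, pixels), "extrinsics" (4x4, takes a point from camera to world coordinates). Camera axes: x right, y down, z forward; pixel columns grow to the right and rows downward; lengths in m; the calibration is good to about 2 mm. A picture is of the moment at which its call begins. There is no depth.
- arm.finish_job(): hands the job in; it is judged then, once.
The state is a dict: "time_s": time; "joint_pos": joint angles; "qvel": joint speeds; "effort": joint torques, N m; "tool_pos": TCP position; "ee_rot": TCP orientation; "wrist_force": force on the tool from outside, world axes, zero at the start; "ft_torque": the same for the moment, N m; "width": opening from 0.0 (shut) to 1.0 (fully open); "finger_force": force on a finger pad.
Only numpy, scipy, OpenCV 4.12 (cv2) and the standard library are available. Lean on these libraries where they do the work, as an engineer would, in place of code of your own. Each camera call takes 0.05 s, during which the arm holds its last target. There are 200 camera calls.

## Working session

There is one attempt and no reset: what is moved stays moved. The work goes in short steps, Python scripts to look and compute and a tool call to move; the robot and the scene stay as the last step left them, time stands still between calls to the robot, and variables do not carry over. Pictures are saved under pics/ and viewed, at most 10 in all, crops included, and the job is handed in when it is done.

Besides the shell and the picture viewer there is one more tool, called after "Request:" by a JSON object that holds its "name" and its "arguments", one argument or row to a line. move_arm: Moves the arm, as the interface text tells. Its arguments: {"type":"object","properties":{"moves":{"type":"array"},"jaw":{"type":"number"},"force":{"type":"number"}},"required":["moves"]}

```bash
mkdir -p pics; ls; python3 - <<'E'
from cell import arm, optics
import cv2,numpy as np
for n in("top","scene"):
    f=optics.grab_frame(n);cv2.imwrite(f"pics/{n}0.png",f["color"]);np.savez(f"{n}0.npz",**f)
    print(n,f["camera_matrix"].round(1).tolist(),f["extrinsics"].round(4).tolist())
s=arm.observe();print(s)
E
```

```text
pics
top [[535.0, 0.0, 282.7], [0.0, 535.0, 200.1], [0.0, 0.0, 1.0]] [[-0.0292, -0.9946, 0.0992, 0.4136], [-0.9996, 0.0295, 0.002, 0.0267], [-0.0049, -0.0991, -0.9951, 1.862], [0.0, 0.0, 0.0, 1.0]]
scene [[445.8, 0.0, 273.5], [0.0, 445.8, 208.5], [0.0, 0.0, 1.0]] [[-0.3148, 0.7738, -0.5496, 1.3074], [0.9492, 0.2535, -0.1867, 0.254], [-0.0051, -0.5805, -0.8143, 1.1366], [0.0, 0.0, 0.0, 1.0]]
{'time_s': 0.1, 'joint_pos': array([70.89293403, 17.85826207,  0.80044606, 86.68116002, -0.25282553,
       75.58406113, -1.55907658]), 'qvel': array([-0.04165668, -0.10153417, -0.03750671, -0.1020751 , -0.04279713,
       -0.03906404, -0.04949267]), 'effort': array([ 6.70310728e-04, -3.80851650e+01,  1.46555915e-01, -2.31240964e+01,
        1.21585268e-02,  8.02631228e-03, -2.42263587e-05]), 'tool_pos': array([ 0.15805756, -0.52613206,  0.23031792]), 'ee_rot': array([[ 9.57708842e-01,  2.87738274e-01, -6.78467398e-04],
       [ 2.87739066e-01, -9.57706728e-01,  2.01310580e-03],
       [-7.05252037e-05, -2.12319079e-03, -9.99997744e-01]]), 'wrist_force': array([-0.15466859, -0.34548867,  0.54911288]), 'ft_torque': array([ 0.05110213, -0.0307455 ,  0.00796573]), 'finger_force': 0.0, 'width': 0.9951786923064109}
```

View pics/top0.png

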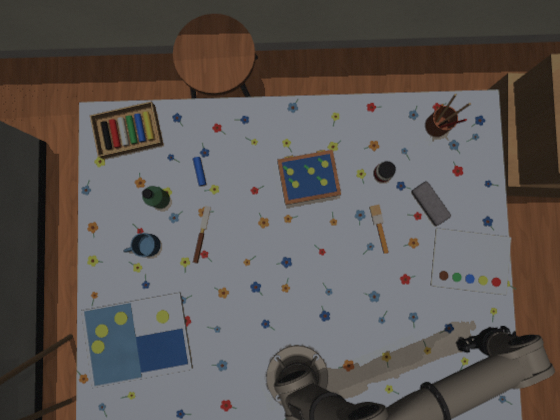

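View pics/scene0.png

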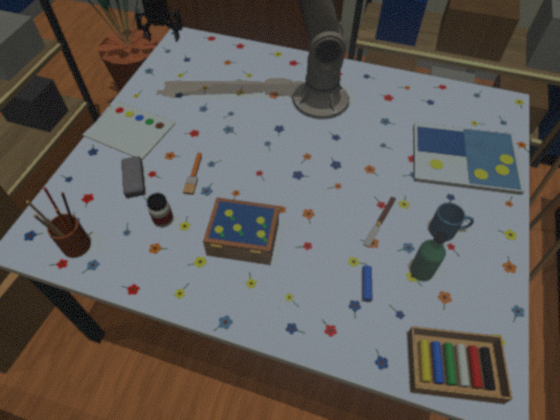

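Top view: the box is at about (309,178). The knife is to its left, with its handle at (200,247) and its tip near (206,208) pointing +x. The brush is at (380,230). Mug, bottle and blue tube are left of or beyond the knife.

```bash
cat > h.py <<'E'
import numpy as np,cv2
def ray(f,u,v,z):
    K=f["camera_matrix"];T=f["extrinsics"]
    d=T[:3,:3]@np.linalg.solve(K,[u,v,1.]);o=T[:3,3]
    return o+d*(z-o[2])/d[2]
def proj(f,p):
    T=np.linalg.inv(f["extrinsics"]);q=f["camera_matrix"]@(T[:3,:3]@np.asarray(p)+T[:3,3]);return q[:2]/q[2]
E
python3 - <<'E'
from h import *
f=dict(np.load("top0.npz"));im=f["color"]
a=cv2.resize(im[145:215,265:350],None,fx=5,fy=5,interpolation=cv2.INTER_CUBIC)
b=cv2.resize(im[200:270,180:230],None,fx=5,fy=5,interpolation=cv2.INTER_CUBIC)
cv2.imwrite("pics/crop0.png",np.hstack([a,b]))
hsv=cv2.cvtColor(im,cv2.COLOR_BGR2HSV)
def comp(m,box):
    x0,y0,x1,y1=box;k=np.zeros(m.shape,np.uint8);k[y0:y1,x0:x1]=m[y0:y1,x0:x1]
    n,l,s,c=cv2.connectedComponentsWithStats(k);i=1+s[1:,4].argmax();return (l==i).astype(np.uint8)
H,S,V=cv2.split(hsv)
m=comp(((H>100)&(H<125)&(S>130)).astype(np.uint8),(265,145,350,215))
m=cv2.morphologyEx(m,cv2.MORPH_CLOSE,np.ones((9,9)))
c=max(cv2.findContours(m,0,2)[0],key=cv2.contourArea)
print("blue",[ray(f,*p,0.08).round(4).tolist() for p in cv2.boxPoints(cv2.minAreaRect(c))])
m=comp(((S>90)|(V<90)).astype(np.uint8),(265,145,350,212))
c=max(cv2.findContours(m,0,2)[0],key=cv2.contourArea)
print("lid",cv2.boxPoints(cv2.minAreaRect(c)).round(1).tolist(),[ray(f,*p,0.08).round(4).tolist() for p in cv2.boxPoints(cv2.minAreaRect(c))])
m=comp(((H<15)|(H>165)).astype(np.uint8)&(S>90)&(V<130),(185,228,212,268))
ys,xs=np.nonzero(m);P=np.array([ray(f,x,y,0.015) for x,y in zip(xs,ys)])
c0=P.mean(0);u,s,vt=np.linalg.svd(P-c0);d=vt[0]*np.sign(vt[0][0]);t=(P-c0)@d
print("handle",len(xs),c0,d,t.min(),t.max(),np.degrees(np.arctan2(d[1],d[0])))
E
```

```text
blue [[0.719, 0.0285, 0.08], [0.7434, -0.1309, 0.08], [0.6193, -0.1483, 0.08], [0.5952, 0.0099, 0.08]]
lid [[275.6000061035156, 154.60000610351562], [336.20001220703125, 143.6999969482422], [345.29998779296875, 194.3000030517578], [284.70001220703125, 205.1999969482422]] [[0.7464, 0.0499, 0.08], [0.7775, -0.1561, 0.08], [0.6045, -0.1798, 0.08], [0.574, 0.0243, 0.08]]
handle 168 [0.43751141 0.32046802 0.015     ] [ 9.96206644e-01 -8.70190916e-02  5.34853162e-30] -0.04532638605799204 0.055033129169736676 -4.992140606690035
```

View pics/crop0.png

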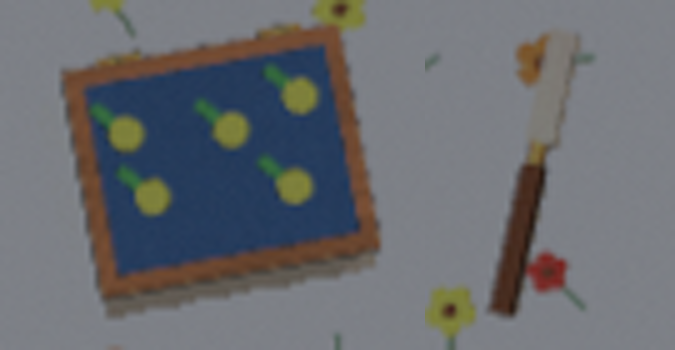

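The crop shows the lid corners at about (65,73), (340,28), (380,245) and (105,297). The knife handle runs (503,312)→(533,167), with the tip at (565,33).

```bash
python3 - <<'E'
from h import *
f=dict(np.load("top0.npz"))
C=[(65,73),(340,28),(380,245),(105,297)]
P=np.array([ray(f,265+x/5-.4,145+y/5-.4,.08) for x,y in C]);print(P.round(4).tolist())
TL,TR,BR,BL=P[:,:2]
yax=(TL-TR)/2+(BL-BR)/2;xax=(TL-BL)/2+(TR-BR)/2
print("len",np.linalg.norm(yax),np.linalg.norm(xax),np.degrees([np.arctan2(-yax[0],yax[1]),np.arctan2(xax[1],xax[0])]),"ctr",P.mean(0))
K=[ray(f,180+(x-425)/5-.4,200+y/5-.4,z) for x,y,z in[(503,312,.02),(533,167,.02),(565,33,.011)]]
print(np.round(K,4).tolist());d=K[2]-K[0];print(np.linalg.norm(d[:2]),np.degrees(np.arctan2(d[1],d[0])))
d=d[:2]/np.linalg.norm(d[:2]);g=K[0][:2]+.08*d;g2=K[2][:2]-.12*d;print(g,g2)
s=np.array([.15805,-.5261]);R=np.array([[.95771,.28774],[.28774,-.95771]])
for w in[(.45,-.15),(g+g2)/2-.0*d]:print(R.T@(np.array(w)-s))
E
```

```text
[[0.7304, 0.0436, 0.08], [0.7556, -0.143, 0.08], [0.6074, -0.1641, 0.08], [0.5779, 0.0211, 0.08]]
len 0.18784626031842336 0.1518843279201419 [8.37047444 8.24701981] ctr [ 0.66784918 -0.06059588  0.08      ]
[[0.3933, 0.3361, 0.02], [0.4919, 0.3142, 0.02], [0.5847, 0.292, 0.011]]
0.1963232218361584 -12.978784516212318
[0.47130571 0.31816857] [0.46772286 0.31899434]
[ 0.38782245 -0.27618904]
[ 0.5413411  -0.71933915]
```

Request:
{"name": "move_arm", "arguments": {
  "moves": [
    [[0.05,-0.035,0,0,0,0],[0.1,-0.07,0,0,0,0],[0.15,-0.105,0,0,0,0],[0.2,-0.14,0,0,0,0.03],[0.25,-0.18,0,0,0,0.06],[0.3,-0.22,0,0,0,0.1],[0.34,-0.26,0,0,0,0.15],[0.37,-0.3,0,0,0,0.2],[0.39,-0.35,0,0,0,0.25],[0.41,-0.4,0,0,0,0.3],[0.43,-0.45,0,0,0,0.35],[0.45,-0.5,0,0,0,0.4],[0.475,-0.55,0,0,0,0.45],[0.5,-0.6,0,0,0,0.5],[0.52,-0.65,0,0,0,0.518],[0.535,-0.69,0,0,0,0.518],[0.541,-0.719,0,0,0,0.518],[0.541,-0.719,0,0,0,0.518],[0.541,-0.719,0,0,0,0.518]]
  ],
  "jaw": 0.06
}}

```text
time_s: 2.48
tool_pos: [0.4697, 0.3163, 0.2307]
ee_rot: [[0.974, -0.225, -0.001], [-0.225, -0.974, -0.002], [-0.0, 0.002, -1.0]]
wrist_force: [-0.3, -0.7, -0.8]
width: 0.703
finger_force: 0.0
```

```bash
python3 - <<'E'
from h import *
from cell import arm, optics
f=optics.grab_frame("wrist");cv2.imwrite("pics/w1.png",f["color"]);np.savez("w1.npz",**f)
s=arm.observe()
for k in("time_s","tool_pos","ee_rot","joint_pos"):print(k,np.round(s[k],4).tolist())
print(f["extrinsics"].round(3).tolist())
E
```

```text
time_s 2.525
tool_pos [0.47, 0.3158, 0.2308]
ee_rot [[0.9741, -0.2262, -0.0002], [-0.2262, -0.9741, -0.0018], [0.0002, 0.0018, -1.0]]
joint_pos [-10.17, 23.7023, -36.2433, 82.8535, 14.1253, 78.0928, -150.1079]
[[-0.226, -0.931, -0.285, 0.543], [-0.974, 0.217, 0.063, 0.3], [0.003, 0.292, -0.956, 0.372], [0.0, 0.0, 0.0, 1.0]]
```

View pics/w1.png

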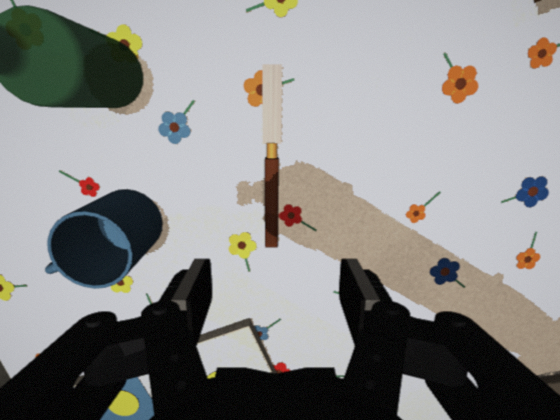

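The wrist view shows the knife upright in the picture: handle rear end (272,246), handle front (272,158), tip (273,65). The mug and bottle are well to the left.

```bash
python3 - <<'E'
from h import *
from cell import arm
f=dict(np.load("w1.npz"));im=f["color"]
K=np.array([ray(f,*p) for p in[(271.8,246,.015),(271.8,158,.02),(272.8,65,.011)]]);print(K.round(4).tolist())
hsv=cv2.cvtColor(im,cv2.COLOR_BGR2HSV)[:,:,:];H,S,V=cv2.split(hsv)
m=((H<15)&(S>80)&(V<150));m[:158]=0;m[246:]=0;m[:,:262]=0;m[:,281:]=0
ys,xs=np.nonzero(m);rows=[(y,xs[ys==y].min(),xs[ys==y].max()) for y in range(160,245,12)];print(rows)
b=(np.asarray(im).min(2)>0);
d=K[2]-K[0];d=d[:2]/np.linalg.norm(d[:2]);print("yaw",np.degrees(np.arctan2(d[1],d[0])),np.linalg.norm(K[2]-K[0]))
g1=K[0][:2]+.08*d;g2=K[2][:2]-.12*d;g3=K[1][:2]-.025*d;print(g1,g2,g3)
s=arm.observe();R=s["ee_rot"]
for g in(g1,g2,g3):print((R.T@(np.r_[g,.012]-s["tool_pos"])).round(4))
E
```

```text
[[0.3938, 0.3375, 0.015], [0.4956, 0.3135, 0.02], [0.5861, 0.2913, 0.011]]
[(160, np.int64(265), np.int64(277)), (172, np.int64(265), np.int64(278)), (184, np.int64(265), np.int64(277)), (196, np.int64(265), np.int64(277)), (208, np.int64(266), np.int64(277)), (220, np.int64(265), np.int64(277)), (232, np.int64(266), np.int64(277)), (244, np.int64(266), np.int64(276))]
yaw -13.518999708194077 0.19778578426747284
[0.47162104 0.31878894] [0.46942884 0.31931601] [0.47132493 0.31936536]
[ 0.0008 -0.0037  0.2188]
[-0.0014 -0.0037  0.2188]
[ 0.0004 -0.0042  0.2188]
```

Request:
{"name": "move_arm", "arguments": {
  "moves": [
    [[0,-0.002,0.05,0,0,0.005],[0,-0.004,0.1,0,0,0.008],[0,-0.004,0.15,0,0,0.008],[0,-0.004,0.19,0,0,0.008],[0,-0.004,0.215,0,0,0.008],[0,-0.004,0.225,0,0,0.008],[0,-0.004,0.2275,0,0,0.008],[0,-0.004,0.2275,0,0,0.008],[0,-0.004,0.2275,0,0,0.008]]
  ],
  "jaw": 0.05
}}

```text
time_s: 3.65
tool_pos: [0.4712, 0.322, 0.005]
ee_rot: [[0.973, -0.232, 0.002], [-0.232, -0.973, 0.001], [0.002, -0.002, -1.0]]
wrist_force: [0.1, -0.2, 0.2]
width: 0.583
finger_force: 0.0
```

Request:
{"name": "move_arm", "arguments": {
  "moves": [
    [[0,0,0,0,0,0],[0,0,0,0,0,0],[0,0,0,0,0,0],[0,0,0,0,0,0],[0,0,0,0,0,0],[0,0,0,0,0,0]]
  ],
  "jaw": 0.0,
  "force": 90
}}

```text
time_s: 4.4
tool_pos: [0.4707, 0.3218, 0.0045]
ee_rot: [[0.973, -0.232, 0.001], [-0.232, -0.973, 0.001], [0.001, -0.001, -1.0]]
wrist_force: [-0.8, -0.6, 5.8]
width: 0.161
finger_force: 90.4
```

Request:
{"name": "move_arm", "arguments": {
  "moves": [
    [[0,0,-0.02,0,0,0],[0,0,-0.05,0,0,0],[0,0,-0.09,0,0,0],[0,0,-0.12,0,0,0],[0.005,0.03,-0.15,0,0,-0.03],[0.01,0.07,-0.15,0,0,-0.07],[0.015,0.11,-0.15,0,0,-0.11],[0.02,0.155,-0.15,0,0,-0.15],[0.03,0.2,-0.15,0,0,-0.19],[0.035,0.245,-0.15,0,0,-0.23],[0.04,0.29,-0.15,0,0,-0.27],[0.05,0.33,-0.15,0,0,-0.31],[0.06,0.37,-0.15,0,0,-0.35],[0.064,0.4,-0.15,0,0,-0.379],[0.064,0.412,-0.15,0,0,-0.379],[0.064,0.412,-0.15,0,0,-0.379],[0.064,0.412,-0.15,0,0,-0.379]]
  ]
}}

```text
time_s: 6.52
tool_pos: [0.4372, -0.0923, 0.1537]
ee_rot: [[0.989, 0.147, 0.0], [0.147, -0.989, 0.001], [0.0, -0.001, -1.0]]
wrist_force: [0.9, 0.4, -0.9]
width: 0.159
finger_force: 89.7
```

```bash
python3 - <<'E'
from h import *
from cell import arm, optics
f=optics.grab_frame("wrist");cv2.imwrite("pics/w2.png",f["color"]);np.savez("w2.npz",**f)
g=optics.grab_frame("top");np.savez("t2.npz",**g);cv2.imwrite("pics/t2.png",cv2.resize(g["color"][140:290,230:370],None,fx=4,fy=4,interpolation=cv2.INTER_CUBIC))
s=arm.observe()
for k in("time_s","tool_pos","ee_rot","joint_pos","width","finger_force","wrist_force"):print(k,np.round(s[k],4).tolist())
E
```

```text
time_s 6.625
tool_pos [0.4373, -0.0925, 0.1538]
ee_rot [[0.9891, 0.1472, 0.0002], [0.1472, -0.9891, 0.0005], [0.0003, -0.0005, -1.0]]
joint_pos [37.1312, 11.7619, -31.3053, 107.7546, 6.8332, 62.3171, -78.3548]
width 0.1619
finger_force 89.6908
wrist_force [-0.0736, -0.5408, -0.0392]
```

View pics/w2.png

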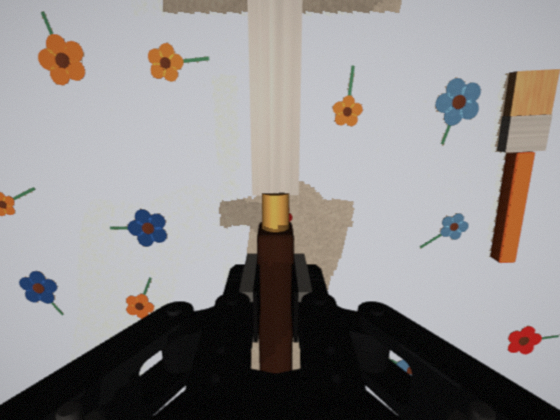

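The wrist view shows the knife held straight in the fingers: handle front at (275,232), blade start at (275,193), and the blade running out of the top between columns 248 and 301.

```bash
python3 - <<'E'
from h import *
f=dict(np.load("w2.npz"));g=dict(np.load("t2.npz"));im=f["color"]
t=np.array([.4373,-.0925,.1593]);x=np.array([.9891,.1472,0]);y=np.array([-.1472,.9891,0])
for d,h in((.025,.01),(.04,0),(.06,0),(.07,0)):
  print(d,[proj(f,t+x*d+y*w+np.array([0,0,h])).round(1).tolist() for w in(-.01,0,.01)])
print("tip top",proj(g,t+x*.12),proj(g,t+x*.04),"notch",proj(g,[.5966,-.071,.08]))
print(proj(f,[.5966,-.071,.063]))
for r in(180,150,120,60,10):
  row=im[r].astype(int);print(r,[i for i in range(225,325) if abs(row[i].sum()-row[i-1].sum())>40])
E
```

```text
0.025 [[299.8, 237.4], [275.5, 237.4], [251.3, 237.4]]
0.04 [[298.8, 196.0], [275.5, 196.1], [252.1, 196.1]]
0.06 [[299.8, 148.9], [275.4, 148.9], [251.0, 148.9]]
0.07 [[300.3, 123.7], [275.4, 123.7], [250.5, 123.8]]
tip top [315.8486092  207.67389655] [320.43214806 232.36535529] notch [312.93293595 197.63986379]
[278.62667816 -38.41596182]
180 []
150 []
120 []
60 []
10 [247, 248, 302, 303]
```

View pics/t2.png

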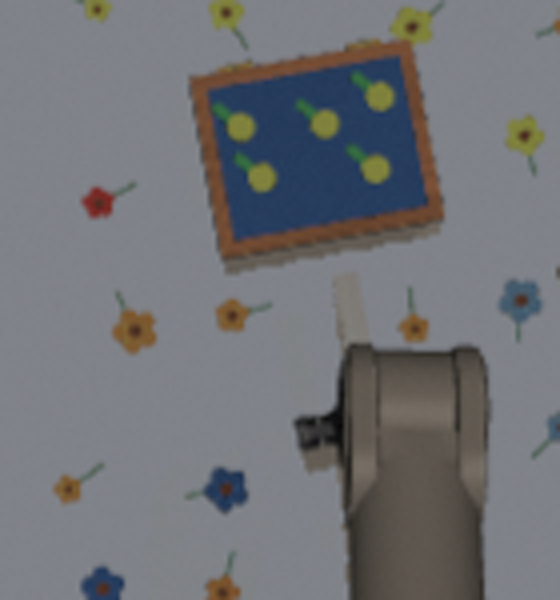

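The blade tip appears at about (347,274) in the crop, within 1 px of the prediction. The lid's front edge also fits the estimate. I'll lower and insert.

Request:
{"name": "move_arm", "arguments": {
  "moves": [
    [[0,0.002,0.04,0,0,0],[0,0.002,0.08,0,0,0],[0,0.002,0.095,0,0,0],[0,0.002,0.097,0,0,0],[0,0.002,0.097,0,0,0],[0.015,0.002,0.097,0,0,0],[0.025,0.002,0.097,0,0,0],[0.035,0.002,0.097,0,0,0],[0.04,0.002,0.097,0,0,0],[0.045,0.002,0.097,0,0,0],[0.05,0.002,0.097,0,0,0],[0.05,0.002,0.097,0,0,0]]
  ]
}}

```text
time_s: 8.12
tool_pos: [0.4871, -0.0889, 0.0568]
ee_rot: [[0.99, 0.144, 0.0], [0.144, -0.99, 0.0], [0.0, -0.0, -1.0]]
wrist_force: [0.3, 0.2, -1.2]
width: 0.158
finger_force: 89.7
```

```bash
python3 - <<'E'
from h import *
from cell import arm, optics
f=optics.grab_frame("wrist");cv2.imwrite("pics/w3.png",f["color"]);np.savez("w3.npz",**f)
s=arm.observe()
for k in("time_s","tool_pos","finger_force","wrist_force"):print(k,np.round(s[k],4).tolist())
t=s["tool_pos"]+[0,0,.0055];R=s["ee_rot"]
for d in(.04,.07,.1,.12):print(d,proj(f,t+R[:,0]*d))
E
```

```text
time_s 8.175
tool_pos [0.4868, -0.089, 0.0567]
finger_force 89.6838
wrist_force [-0.0981, -0.4819, -0.1398]
0.04 [275.04301622 196.91921799]
0.07 [274.97023279 124.74438949]
0.1 [274.88702087  42.22828578]
0.12 [274.82459034 -19.68021291]
```

View pics/w3.png

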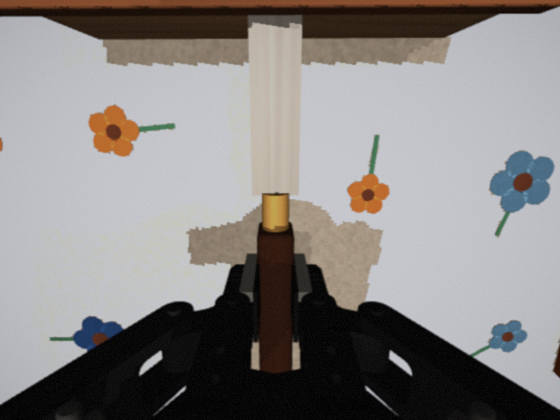

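The blade lies centred under the lid edge (edge at row ~10, blade columns 248–302) and there is no contact force. I'll push it in 30 mm more.

Request:
{"name": "move_arm", "arguments": {
  "moves": [
    [[0.005,0,0,0,0,0],[0.01,0,0,0,0,0],[0.018,0,0,0,0,0],[0.025,0,0,0,0,0],[0.03,0,0,0,0,0],[0.03,0,0,0,0,0],[0.03,0,-0.003,0,0,0],[0.03,0,-0.006,0,0,0],[0.03,0,-0.009,0,0,0],[0.03,0,-0.012,0,0,0],[0.03,0,-0.015,0,0,0],[0.03,0,-0.015,0,0,0]]
  ]
}}

```text
time_s: 9.68
tool_pos: [0.5165, -0.0847, 0.072]
ee_rot: [[0.99, 0.144, 0.0], [0.144, -0.99, -0.0], [0.0, 0.0, -1.0]]
wrist_force: [0.4, 1.1, -2.2]
width: 0.163
finger_force: 89.5
```

Request:
{"name": "move_arm", "arguments": {
  "moves": [
    [[0.001,0,-0.006,0,0,0],[0.002,0,-0.011,0,0,0],[0.003,0,-0.016,0,0,0],[0.004,0,-0.0205,0,0,0],[0.005,0,-0.025,0,0,0],[0.0066,0,-0.03,0,0,0],[0.0085,0,-0.034,0,0,0],[0.0103,0,-0.0385,0,0,0],[0.0125,0,-0.043,0,0,0],[0.0147,0,-0.047,0,0,0],[0.017,0,-0.051,0,0,0],[0.02,0,-0.055,0,0,0],[0.023,0,-0.059,0,0,0],[0.0257,0,-0.063,0,0,0],[0.029,0,-0.0665,0,0,0],[0.032,0,-0.07,0,0,0],[0.032,0,-0.07,0,0,0],[0.032,0,-0.07,0,0,0]]
  ]
}}

```text
time_s: 11.92
tool_pos: [0.5481, -0.08, 0.1417]
ee_rot: [[0.99, 0.144, -0.0], [0.144, -0.99, -0.0], [-0.0, -0.0, -1.0]]
wrist_force: [-0.3, 0.4, -1.6]
width: 0.156
finger_force: 89.6
```

```bash
python3 - <<'E'
from h import *
from cell import arm, optics
f=optics.grab_frame("scene");np.savez("s4.npz",**f)
g=optics.grab_frame("top");np.savez("t4.npz",**g)
a=cv2.resize(f["color"][160:280,185:305],(480,480),interpolation=cv2.INTER_CUBIC)
b=cv2.resize(g["color"][130:250,270:350],(320,480),interpolation=cv2.INTER_CUBIC)
cv2.imwrite("pics/s4.png",np.hstack([a,b]))
s=arm.observe()
for k in("time_s","tool_pos","finger_force","wrist_force","ft_torque"):print(k,np.round(s[k],4).tolist())
xd=np.array([.9893,.1459,0]);yd=np.array([-.1459,.9893,0]);c=np.array([.6708,-.0602,0])
for th in(35,40,45,50):
  t=np.radians(th);hi=c+.075*xd+[0,0,.07]
  e=hi-xd*np.cos(t)*.156+[0,0,.156*np.sin(t)]+.01*(xd*-np.sin(t)*-1+np.array([0,0,np.cos(t)]))
  P=[e+.095*yd,e-.095*yd]
  print(th,[((proj(f,p)-[185,160])*4).round().tolist() for p in P],[((proj(g,p)-[270,130])*4+[480,0]).round().tolist() for p in P])
E
```

```text
time_s 12.025
tool_pos [0.548, -0.08, 0.1416]
finger_force 89.5686
wrist_force [0.1201, 0.6965, -2.6964]
ft_torque [-0.0556, 0.2168, 0.0213]
35 [[367.0, 143.0], [97.0, 106.0]] [[534.0, 246.0], [768.0, 204.0]]
40 [[365.0, 145.0], [91.0, 107.0]] [[532.0, 233.0], [768.0, 191.0]]
45 [[362.0, 148.0], [86.0, 110.0]] [[530.0, 219.0], [767.0, 178.0]]
50 [[360.0, 153.0], [80.0, 114.0]] [[527.0, 205.0], [765.0, 163.0]]
```

View pics/s4.png

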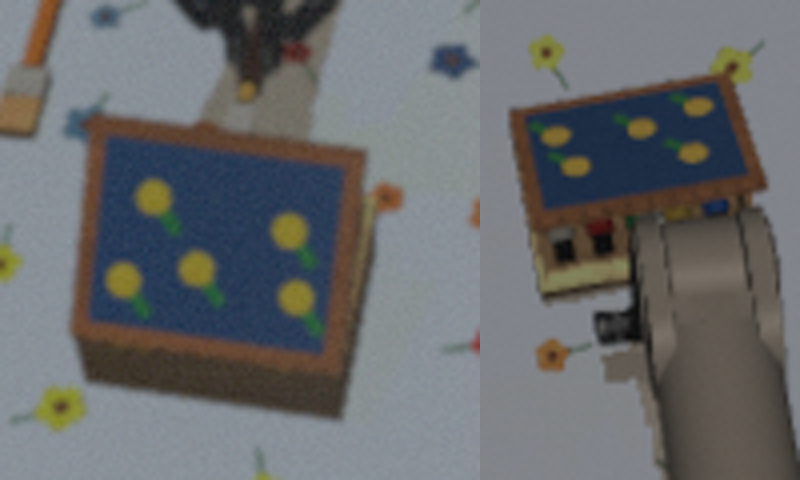

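The picture shows the lid raised. In the top half its front edge runs from (533,226) to (766,187), and in the scene half from (90,115) to (367,150), so it is near 45°. I'll check this with the lower front edge.

```bash
python3 - <<'E'
from h import *
from cell import arm, optics
from scipy.optimize import minimize_scalar
g=optics.grab_frame("top");im=cv2.cvtColor(g["color"],cv2.COLOR_BGR2HSV)
xd=np.array([.9893,.1459,0]);yd=np.array([-.1459,.9893,0]);hi=np.array([.6708,-.0602,.07])+.075*xd
def pt(th,s,r=.156,h=0):
    t=np.radians(th);n=xd*np.sin(t)+[0,0,np.cos(t)]
    return hi+yd*s+r*(-xd*np.cos(t)+[0,0,np.sin(t)])+h*n
for s in(-.08,.05,.07,.085):
  print(s,[(th,proj(g,pt(th,s)).round(1).tolist()) for th in(40,45,50)])
  u=int(round(proj(g,pt(45,s))[0]));print([(v,*im[v,u].tolist()) for v in range(174,194)])
s=arm.observe();print(s["time_s"],s["tool_pos"],s["wrist_force"],s["qvel"].round(2))
E
```

```text
-0.08 [(40, [337.4, 181.0]), (45, [337.2, 177.7]), (50, [336.9, 174.2])]
[(174, 11, 138, 83), (175, 12, 139, 88), (176, 11, 140, 89), (177, 11, 134, 76), (178, 14, 117, 87), (179, 16, 113, 97), (180, 15, 113, 95), (181, 15, 95, 83), (182, 13, 38, 60), (183, 18, 36, 70), (184, 18, 40, 77), (185, 16, 40, 82), (186, 15, 41, 87), (187, 15, 40, 90), (188, 14, 41, 94), (189, 16, 40, 95), (190, 16, 40, 96), (191, 15, 44, 93), (192, 17, 39, 91), (193, 17, 39, 92)]
0.05 [(40, [297.3, 188.1]), (45, [296.8, 184.8]), (50, [296.3, 181.4])]
[(174, 107, 150, 68), (175, 107, 150, 68), (176, 108, 139, 68), (177, 108, 145, 67), (178, 108, 142, 70), (179, 108, 142, 70), (180, 139, 47, 60), (181, 11, 135, 83), (182, 11, 141, 85), (183, 12, 134, 84), (184, 12, 138, 76), (185, 10, 157, 70), (186, 3, 193, 62), (187, 4, 180, 65), (188, 6, 146, 63), (189, 13, 121, 63), (190, 15, 107, 79), (191, 14, 108, 87), (192, 15, 108, 83), (193, 15, 111, 83)]
0.07 [(40, [291.1, 189.1]), (45, [290.6, 185.9]), (50, [290.1, 182.5])]
[(174, 108, 152, 69), (175, 108, 144, 69), (176, 107, 148, 69), (177, 109, 150, 68), (178, 
[... 217 characters left out ...]
9, 21, 27, 67), (190, 50, 31, 25), (191, 45, 28, 18), (192, 110, 36, 21), (193, 150, 17, 15)]
0.085 [(40, [286.4, 190.0]), (45, [285.9, 186.8]), (50, [285.4, 183.3])]
[(174, 107, 148, 69), (175, 107, 152, 67), (176, 108, 144, 69), (177, 107, 155, 69), (178, 108, 148, 67), (179, 109, 133, 67), (180, 111, 108, 64), (181, 113, 89, 66), (182, 168, 50, 66), (183, 13, 141, 87), (184, 11, 136, 90), (185, 12, 140, 93), (186, 12, 139, 81), (187, 13, 120, 72), (188, 15, 95, 70), (189, 14, 103, 84), (190, 15, 113, 88), (191, 14, 111, 87), (192, 15, 108, 87), (193, 15, 111, 87)]
12.075 [ 0.54800103 -0.0800375   0.14161118] [-1.00004085 -1.02353784 -1.29571347] [-0.03 -0.07 -0.   -0.07 -0.08 -0.02 -0.07]
```

```bash
python3 -c "
from cell import arm
print(arm.finish_job())"
```

```text
the job is handed in; nothing more can be done
None
```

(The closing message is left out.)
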